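Rake the last ashing tray out of the cold furnace

TASK

One ashing tray was left behind somewhere in the cold furnace, where it cannot be seen. Take the rake, feel gently across the chamber floor until you have found the tray, and draw it out with the rake until it stands wholly on the let-down door; then lay the rake back on the worktop. The lining is brittle, so never lean on the furnace, and do not disturb the timer, the flask and the beaker.

Things in the scene. Friction and masses are not known exactly. Their poses are not given: they have to be found in the camera images.
- furnace: Ashing furnace, fixed, off and cold: case 290 mm deep (its x), 230 wide (y), 232 high. Origin: centre of its underside on the worktop; own +x points from the front into the furnace, z up. The opening is in the front plane x = -145 mm. Above it is the control panel with a knob standing out 15 mm. The chamber behind the opening: see hearth and mouth. The lining is brittle.
- hearth: The chamber's floor plate; same origin and axes as furnace. Chamber: a plain opaque box, y -83 to +83 mm, x -145 (opening) to +55 mm (back wall), floor z = 75, ceiling z = 132 mm, opening as wide and high as the chamber, no steps or ribs; only a thin fixed sensor sheath stands out 20 mm from the back wall close under the ceiling (z 118 to 126 mm).
- mouth (a point): Middle of the hearth's front edge, in the plane of the opening; axes as furnace. On the hearth, unseen and not listed, lies the one loose ashing tray (see tray_place): its centre is 122 to 147 mm behind the opening and up to 40 mm to either side of the middle line, its long side within 20 degrees of the furnace's x. It may block the way in along one side wall; pushed, it slides to a wall.
- tray_place (a point): Fixed point on the let-down door's plate, 75 mm in front of the opening, where the tray is to end (anywhere wholly on the door will do). Axes as furnace. The tray: a white refractory block 90 x 54 mm, 16 mm high, with one round hollow of 40 mm diameter, 10 mm deep, in the middle of its top; 0.12 to 0.2 kg; it slides on the hearth at about 1 N.
- door: The furnace's door, let down level and fixed as a shelf in front of the opening; same origin and axes as furnace. Its pale plate: x -148 to -298 mm, y -88 to +88 mm, top z = 73.5 mm (1.5 mm below the hearth). The steel under it ends at x = -304, y +-107 mm. A thin stay rod at y = +-110 mm slopes from z = 120 mm at the front to z = 66 mm at x = -200 mm.
- rake_grip (a point): Furnace rake, loose, 0.17 kg, 311 mm long: this point is the centre of its wooden handle (90 long, 22 wide, 40 mm high, flat sides and underside), 20 mm above the underside; grip it across the width. Own x points from handle to blade, z up. The rake stands on the handle's underside and the blade. A rod of 8 mm diameter, axis 4 mm above this point, runs to the blade.
- rake_blade (a point): Middle of the lower edge of the rake's blade, 245 mm ahead of rake_grip along the rake and 20 mm lower, level with the handle's underside; axes as rake_grip. The blade stands across the rod's end: 22 mm wide, 4 mm thick, reaching 20 mm down below the rod, so it can drop into the tray's hollow and draw it along while the rod passes over the tray's wall.
- rake: The same rake; origin under the handle's centre, at its underside; axes as rake_grip.
- timer: Bystander: white timer, 62 x 62 x 16 mm, lying on the worktop; origin at the centre of its underside.
- flask: Bystander: conical glass flask, 64 mm wide, 108 mm high; origin at the centre of its underside.
- beaker: Bystander: glass beaker standing upside down to drain, 55 mm wide, 68 mm high; origin at the centre of its underside.

How it is judged:
On the way, in this order (a step that is already met when the one before it is completed fails the run):
1. the rake's blade is inside the chamber, at least 70 mm behind the opening (x of rake_blade in the frame of furnace between -0.075 and 0.06 m and z of rake_blade in the frame of furnace below 0.132 m), for 0.1 s.
2. the tray is wholly on the let-down door: the door bears a weight and the hearth bears none (contact force between door and anything else above 0.6 N and contact force between hearth and anything else below 0.1 N), for 0.3 s.
At the end, for the whole second after the job is handed in: The tray rests wholly on the let-down door (the door bears its weight, the hearth bears nothing), and the rake lies still on the worktop (handle centre and blade both lower than 45 mm) (all of step 2 and height (world z) of each of rake_grip, rake_blade below 0.045 m and linear speed of rake below 0.02 m/s); the robot touches nothing.
It fails at once if something presses on the furnace with more than 60 N (contact force between furnace and anything else above 60 N).
It fails at once if the timer, the flask or the beaker is shifted by more than 25 mm (distance of any of timer, flask, beaker from where it was at the start of the episode above 0.025 m).
It also fails if it takes over 72 s, if anything falls off the work surface, if the arm or the gripper's body presses on something with over 40 N, if the wrist force passes 120 N, or if a joint passes its speed limit or range.

ROBOT

A 7-joint arm with a two-finger parallel gripper is mounted at the origin on a cart in front of the work surface, level with it; the furniture and walls round the work are solid. World frame = base frame: x ahead of the robot, y to its left, z up, the work surface at z = 0. Lengths are in m, angles in rad, forces in N, time in s.
With the tool pointing down it reaches from about 0.425 to 0.875 m from the base axis. Payload 9.9 kg.
Tool frame: the origin (TCP) lies at the very end of the fingers, on their centre line; the grasp point (between the pads) lies 19 mm behind it; z points along the fingers, y is the line along which they close (so a half turn about z gives the same grasp; the last joint's range is limited). The gripper opens to 85 mm and grips with 20 to 120 N. Pads are 22 mm wide; open, the fingers measure 114 mm over their backs; the gripper's body (76 mm by 85 mm) begins 54 mm behind the grasp point. The pads swing forward as they close: fully open they stand 13 mm farther back than shut.
Start: joints at [-1.394, 0.576, 0.025, 1.437, -0.015, 1.129, -0.057], TCP at [0.174, 0.652, 0.231] pointing down, gripper open.
Joint ranges: [-2.76, 2.76], [-0.34, 2.15], [-1.52, 1.57], [0.19, 2.46], [-1.09, 4.23], [0.17, 1.99], [-2.82, 2.82]. Speed limits (rad/s): [2.22, 2.22, 3.01, 3.01, 3.14, 3.14, 3.14].

INTERFACE

Orientations are given as a unit quaternion [w, x, y, z].
In Python, from workcell import ctrl gives the robot as it stands. Calls block until the motion is done:
- ctrl.move_to(position, orientation): joint-space move of the TCP to a pose.
- ctrl.move_straight(position, ori=None, velocity=0.15, contact_N=None): straight line of the TCP; ori=None keeps the orientation; velocity is the mean speed in m/s. With contact_N (N) it stops when the force on the tool has changed by that much, and returns True; else False.
- ctrl.set_joints(angles): joint-space move.
- ctrl.command_gripper(opening): finger opening in m; the grip force is fixed at half the most; returns when the fingers have stopped.
- ctrl.sleep(seconds).
- ctrl.solve_ik(position, orientation): joint angles nearest the present ones, or None.
- ctrl.get_image(name): name is "scene" or "top"; returns a dict with "frame" (384x512x3 uint8, blue, green, red), "z_map" (384x512 float32, m along the optical axis (not along the pixel's ray), 0 where there is no reading), "mtx" (3x3 intrinsics, pixels), "view" (4x4, takes a point from world to camera coordinates). Camera axes: x right, y up, looking along -z (the intrinsics and any distortion apply to the point x, -y, -z); pixel columns grow to the right and rows downward; lengths in m; the calibration is good to about 2 mm. A picture is of the moment at which its call begins.
A pose or a line that the arm cannot do raises ctrl.Unreachable and nothing moves.
- ctrl.sign_off(): hands the job in; it is judged then, once.
Trained networks look in a picture, given as the dict that the camera call returned (one of the last four; its "shot" number tells which), for a name from the list of things; names that differ only in an ending like _2 or _b are one class to them, and where a whole thing is asked for, a point or a joint stands for the part that bears it (a point fixed in the world has none). Each returns a list of dicts, best first, with "conf" (0 to 1); they miss things now and then, are a little off and sometimes report something else, mostly with a low value. They report only what shows in the picture. A call takes as long as a camera call.
- ctrl.trace(picture, query): "mask" (384x512 bool, what is visible of it) and "at" ([column, row] in pixels, amid what is visible of it).
Readings, each from a call of its own:
- ctrl.read_t(): time.
- ctrl.read_joints(): joint angles.
- ctrl.read_qvel(): joint speeds.
- ctrl.read_joint_efforts(): joint torques, N m.
- ctrl.read_eef_pos(): TCP position.
- ctrl.read_tcp_rot(): TCP orientation.
- ctrl.read_wrist_force(): force on the tool from outside, world axes, zero at the start.
- ctrl.read_wrist_torque(): the same for the moment, N m.
- ctrl.read_gripper_width(): finger opening in m.
- ctrl.read_grip_force(): force on a finger pad.
Only numpy, scipy, OpenCV 4.12 (cv2) and the standard library are available. Lean on these libraries where they do the work, as an engineer would, in place of code of your own. Each camera call takes 0.05 s, during which the arm holds its last target. There are 200 camera calls.

## Working session

There is one attempt and no reset: what is moved stays moved. The work goes in short steps, each a Python script; the robot and the scene stay as the last script left them, time stands still between calls to the robot, and variables do not carry over. Pictures are saved under pics/ and viewed, at most 10 in all, crops included, and the job is handed in when it is done.

```bash
mkdir -p pics; ls; cat > h.py <<'E'
import numpy as np, cv2
from workcell import ctrl
def cloud(p):
    z=p["z_map"]; K=p["mtx"]; v,u=np.mgrid[:z.shape[0],:z.shape[1]]
    X=(u-K[0,2])/K[0,0]*z; Y=(v-K[1,2])/K[1,1]*z
    P=np.stack([X,-Y,-z,np.ones_like(z)],-1)@np.linalg.inv(p["view"]).T
    P=P[...,:3]; P[z==0]=np.nan
    return P
E
python3 - <<'E'
from h import *
ims=[]
for n in("scene","top"):
    p=ctrl.get_image(n); P=cloud(p); ims.append(p["frame"]); np.save(n+".npy",P)
    for q in("furnace","door","hearth","rake","rake_grip","rake_blade","timer","flask","beaker"):
        for r in ctrl.trace(p,q)[:2]:
            m=r["mask"]; c=P[m]; c=c[~np.isnan(c[:,0])]
            print(n,q,round(r["conf"],2),np.round(r["at"]),m.sum(),np.round(np.percentile(c,[2,50,98],axis=0),3).tolist() if len(c) else None)
    cv2.imwrite(f"pics/{n}.png",p["frame"])
    print(p["mtx"].tolist(), np.round(np.linalg.inv(p["view"]),3).tolist(), [k for k in p])
print(ctrl.read_t())
E
```

```text
pics
[[388.45811741525216, 0.0, 256.54036113916], [0.0, 388.45811741525216, 196.71251294209367], [0.0, 0.0, 1.0]] [[0.091, -0.698, 0.711, 1.491], [0.996, 0.079, -0.051, -0.119], [-0.021, 0.712, 0.702, 1.066], [0.0, 0.0, 0.0, 1.0]] ['frame', 'z_map', 'mtx', 'view', 'shot']
top furnace 0.66 [168. 184.] 10382 [[0.364, 0.014, 0.032], [0.438, 0.229, 0.214], [0.591, 0.439, 0.236]]
top door 0.66 [215. 202.] 2236 [[0.378, 0.007, 0.053], [0.464, 0.079, 0.073], [0.575, 0.156, 0.078]]
top door 0.24 [390. 227.] 310 [[0.421, -0.538, 0.003], [0.432, -0.514, 0.057], [0.462, -0.495, 0.072]]
top hearth 0.77 [192. 195.] 155 [[0.426, 0.163, 0.071], [0.487, 0.173, 0.076], [0.561, 0.181, 0.079]]
top rake 0.68 [327. 221.] 431 [[0.448, -0.357, -0.002], [0.462, -0.296, 0.028], [0.516, -0.07, 0.043]]
top rake_grip 0.89 [323. 216.] 467 [[0.448, -0.362, -0.001], [0.465, -0.284, 0.028], [0.507, -0.069, 0.043]]
top rake_blade 0.97 [325. 218.] 387 [[0.448, -0.36, 0.001], [0.46, -0.298, 0.03], [0.501, -0.069, 0.043]]
top timer 0.72 [252. 191.] 224 [[0.544, -0.05, 0.006], [0.57, -0.023, 0.016], [0.606, 0.006, 0.02]]
top flask 0.78 [388. 200.] 365 [[0.534, -0.561, 0.001], [0.551, -0.515, 0.044], [0.596, -0.492, 0.106]]
top flask 0.64 [331. 222.] 288 [[0.448, -0.363, 0.002], [0.457, -0.313, 0.034], [0.485, -0.254, 0.043]]
top beaker 0.91 [391. 228.] 344 [[0.42, -0.546, -0.001], [0.431, -0.514, 0.052], [0.463, -0.494, 0.071]]
[[369.9194196303939, 0.0, 261.8811208673372], [0.0, 369.9194196303939, 195.49409095264403], [0.0, 0.0, 1.0]] [[0.103, 0.782, -0.615, -0.286], [-0.995, 0.074, -0.072, -0.165], [-0.011, 0.619, 0.785, 1.089], [0.0, 0.0, 0.0, 1.0]] ['frame', 'z_map', 'mtx', 'view', 'shot']
1.0
```

```bash
python3 -c "
import cv2,numpy as np
a=cv2.imread('pics/scene.png');b=cv2.imread('pics/top.png')
cv2.imwrite('pics/both.png',cv2.resize(np.hstack([a,b]),(800,300)))
cv2.imwrite('pics/topc.png',cv2.resize(b[120:300,90:430],(800,424),interpolation=2))"
```

```text
(no output)
```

View pics/both.png

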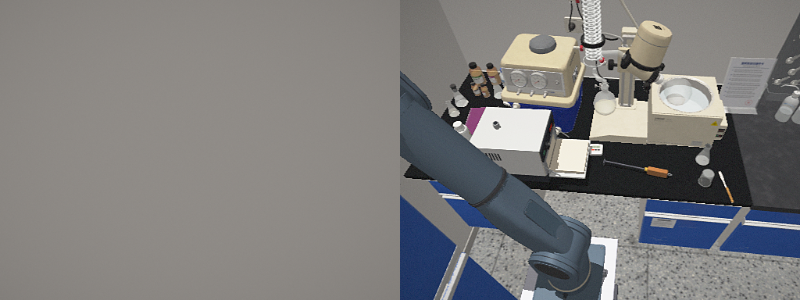

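View pics/topc.png

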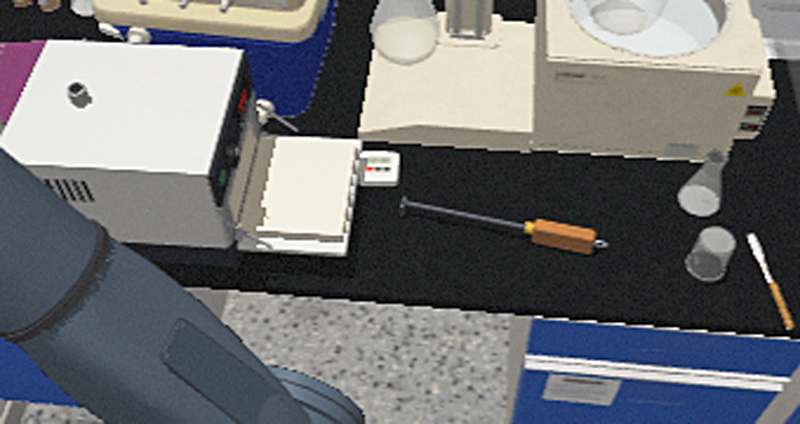

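Scene camera shows only a wall. The top camera shows the furnace on the left opening toward −y, the door at about (215,202) px, and the rake at about (325,220) px with its blade pointing at the furnace. The arm covers part of the furnace. Next I fit the poses from depth.

```bash
python3 - <<'E'
from h import *
P=np.load("top.npy").reshape(-1,3); P=P[~np.isnan(P[:,0])]
def rect(name,lo,hi,box):
    s=P[(P[:,2]>lo)&(P[:,2]<hi)&(P[:,0]>box[0])&(P[:,0]<box[1])&(P[:,1]>box[2])&(P[:,1]<box[3])]
    r=cv2.minAreaRect((s[:,:2]*1000).astype(np.float32)); print(name,len(s),np.round(s.mean(0),4),np.round(r[0],1),np.round(r[1],1),round(r[2],2)); 
    print("   ",np.round(cv2.boxPoints(r)).tolist())
    return s
rect("top",.226,.238,(.3,.7,.1,.6))
rect("plate",.070,.078,(.35,.62,-.03,.16))
rect("plate+",.070,.079,(.35,.62,-.03,.25))
h=rect("handle",.034,.047,(.43,.53,-.40,-.2))
a=rect("rake",.012,.047,(.43,.54,-.40,-.04))
rod=rect("rod",.02,.034,(.43,.54,-.25,-.04))
c=np.polyfit(rod[:,1],rod[:,0],1);print("rod x(y)",c,np.std(rod[:,0]-np.polyval(c,rod[:,1])), np.percentile(rod[:,1],[0,100]))
# furnace top edge lines: front edge
t=P[(P[:,2]>.226)&(P[:,2]<.238)&(P[:,1]>.1)&(P[:,1]<.6)]
xs=np.arange(.33,.62,.02)
for x in xs:
    s=t[abs(t[:,0]-x)<.01]
    if len(s)>5: print(round(x,2),np.round(np.percentile(s[:,1],[0,2]),4),len(s))
pl=P[(P[:,2]>.070)&(P[:,2]<.078)]
for x in np.arange(.38,.6,.02):
    s=pl[(abs(pl[:,0]-x)<.01)&(pl[:,1]>-.03)&(pl[:,1]<.2)]
    if len(s)>5: print("pl",round(x,2),np.round(np.percentile(s[:,1],[0,3,97,100]),4))
for y in np.arange(.01,.2,.02):
    s=pl[(abs(pl[:,1]-y)<.01)&(pl[:,0]>.3)&(pl[:,0]<.65)]
    if len(s)>5: print("ply",round(y,2),np.round(np.percentile(s[:,0],[0,3,97,100]),4))
E
```

```text
top 5035 [0.481  0.3006 0.2323] [518.4 284.2] [347.  328.9] 86.0
    [[342.0, 123.0], [670.0, 100.0], [695.0, 446.0], [366.0, 469.0]]
plate 1652 [0.4795 0.0846 0.0739] [485.9  84.6] [227.6 150.1] 1.11
    [[371.0, 157.0], [374.0, 7.0], [601.0, 12.0], [598.0, 162.0]]
plate+ 1927 [0.4782 0.0963 0.0742] [483.1 131.1] [231.3 243.2] 1.48
    [[364.0, 250.0], [371.0, 7.0], [602.0, 13.0], [596.0, 256.0]]
handle 152 [ 0.4623 -0.3089  0.0392] [ 462.5 -305.5] [97.  24.5] 80.71
    [[443.0, -351.0], [467.0, -355.0], [482.0, -260.0], [458.0, -256.0]]
rake 406 [ 0.4679 -0.26    0.0306] [ 476.7 -218.7] [311.5  24.5] 80.71
    [[439.0, -370.0], [464.0, -374.0], [514.0, -67.0], [490.0, -63.0]]
rod 123 [ 0.4865 -0.1554  0.027 ] [ 484.  -156.1] [185.5  19. ] 80.09
    [[459.0, -246.0], [477.0, -249.0], [509.0, -66.0], [491.0, -63.0]]
rod x(y) [0.15023756 0.50981653] 0.0028963966033916998 [-0.24798406 -0.06519489]
0.37 [0.1594 0.1666] 407
0.39 [0.161  0.1672] 478
0.41 [0.1606 0.1675] 464
0.43 [0.1612 0.1678] 444
0.45 [0.1622 0.1682] 441
0.47 [0.1638 0.1688] 397
0.49 [0.1623 0.1685] 366
0.51 [0.1638 0.1
[... 214 characters left out ...]
0.1724]
pl 0.44 [0.0099 0.0165 0.1743 0.1798]
pl 0.46 [0.0099 0.0156 0.177  0.1822]
pl 0.48 [0.0096 0.0141 0.175  0.1803]
pl 0.5 [0.0104 0.0142 0.1761 0.183 ]
pl 0.52 [0.0113 0.0163 0.1778 0.182 ]
pl 0.54 [0.0121 0.0169 0.1782 0.1833]
pl 0.56 [0.0119 0.0165 0.1781 0.1841]
pl 0.58 [0.0149 0.0173 0.1647 0.1651]
ply 0.01 [0.3987 0.4009 0.5662 0.5756]
ply 0.03 [0.3952 0.4011 0.5682 0.5728]
ply 0.05 [0.3954 0.3996 0.5649 0.5743]
ply 0.07 [0.3965 0.4012 0.5669 0.5738]
ply 0.09 [0.3974 0.4007 0.5661 0.5728]
ply 0.11 [0.3716 0.3967 0.567  0.5935]
ply 0.13 [0.3934 0.397  0.5682 0.5991]
ply 0.15 [0.3886 0.3976 0.5672 0.5796]
ply 0.17 [0.3675 0.3717 0.5712 0.5957]
ply 0.19 [0.3677 0.368  0.5614 0.5632]
```

```bash
cat >> h.py <<'E'
from scipy.spatial.transform import Rotation as R
YF=np.deg2rad(90.9); ex=np.array([np.cos(YF),np.sin(YF)]); ey=np.array([-ex[1],ex[0]])
O=np.array([0.484,0.1625])+0.145*ex   # furnace origin
def quat(yaw,flip=False):
    x=np.array([np.cos(yaw),np.sin(yaw),0])*(-1 if flip else 1); z=np.array([0,0,-1.])
    q=R.from_matrix(np.c_[x,np.cross(z,x),z]).as_quat(); return q[[3,0,1,2]]
GY=np.deg2rad(80.71); GRIP=np.array([0.4622,-0.3088]); TZ=0.005  # TCP above rake underside
def blade(x,y,z,L=0.245):
    """TCP position for blade lower edge at furnace coords (m)"""
    p=O+ex*(x-L)+ey*y; return np.array([p[0],p[1],z+TZ])
E
python3 - <<'E'
from h import *
print(ctrl.read_tcp_rot(),ctrl.read_wrist_force())
for f in (0,1):
    print(f)
    for p,q in [((.462,-.309,.4),quat(GY,f)),((.462,-.309,.005),quat(GY,f)),(blade(-.01,0,.1),quat(YF,f)),(blade(-.24,0,.1),quat(YF,f)),(blade(-.01,.04,.1),quat(YF,f)),(blade(-.01,-.04,.1),quat(YF,f))]:
        s=ctrl.solve_ik(list(p),list(q)); print(None if s is None else np.round(s,2))
E
```

```text
[-1.74277585e-05  1.30062126e-01  9.91505846e-01 -2.83159014e-05] [0.57296316 0.43409707 0.66563447]
0
[-0.12  0.43  1.02  1.48 -0.37  1.44  0.74]
[ 0.37  0.72  0.22  1.98 -0.31  0.48  0.65]
[-0.47  0.5   0.38  2.08 -0.32  0.61  0.15]
[-0.21  0.62  0.73  2.01 -0.62  0.74  0.92]
[-0.49  0.46  0.38  2.18 -0.32  0.56  0.14]
[-0.45  0.55  0.4   1.99 -0.33  0.67  0.17]
1
[-0.22  0.58  1.36  1.48 -0.57  1.54 -2.18]
[ 0.9   0.76 -0.62  1.96  0.73  0.65  2.79]
[ 0.01  0.48 -0.31  2.07  0.24  0.63  2.7 ]
[-0.43  0.97  1.36  2.02 -1.08  1.16 -1.71]
[-0.01  0.44 -0.29  2.16  0.23  0.57  2.69]
[ 0.03  0.53 -0.32  1.97  0.25  0.68  2.71]
```

```bash
python3 - <<'E'
from h import *
q=list(quat(GY))
p=ctrl.read_eef_pos()
ctrl.move_straight([p[0],p[1],.42],velocity=.3)
ctrl.move_to([GRIP[0],GRIP[1],.25],q)
print(ctrl.read_t(),np.round(ctrl.read_joints(),2),np.round(ctrl.read_eef_pos(),3))
im=ctrl.get_image("top"); cv2.imwrite("pics/above.png",im["frame"])
ctrl.move_straight([GRIP[0],GRIP[1],.09],velocity=.2)
print(ctrl.move_straight([GRIP[0],GRIP[1],TZ],velocity=.08,contact_N=6), ctrl.read_eef_pos())
ctrl.command_gripper(0.0)
print(ctrl.read_gripper_width(),ctrl.read_grip_force(),ctrl.read_t())
f0=np.array(ctrl.read_wrist_force())
ctrl.move_straight([GRIP[0],GRIP[1],TZ+.13],velocity=.15)
print(np.array(ctrl.read_wrist_force())-f0,ctrl.read_wrist_torque(),ctrl.read_eef_pos(),ctrl.read_t())
im=ctrl.get_image("top"); np.save("lift.npy",cloud(im)); cv2.imwrite("pics/lift.png",im["frame"][120:300,90:430].repeat(2,0).repeat(2,1))
P=cloud(im).reshape(-1,3); s=P[(P[:,2]>.1)&(P[:,2]<.2)&(P[:,1]>-.25)&(P[:,1]<-.04)&(P[:,0]>.44)&(P[:,0]<.54)]
print(len(s)); 
for y in np.arange(-.23,-.04,.02):
    t=s[abs(s[:,1]-y)<.01]; 
    if len(t): print(round(y,2),len(t),np.round(np.median(t,0),4),np.round(t[:,2].min(),3))
print(np.percentile(s[:,1],[98,100]))
E
```

```text
5.3167 [-0.16  0.62  1.14  1.75 -0.61  1.18  1.  ] [ 0.463 -0.308  0.25 ]
False [ 0.46238395 -0.30904367  0.00542572]
0.02142067788094913 59.041927456855774 8.1333
[-1.06873376 -1.13730688 -6.44994483] [-0.09455376  0.03116272  0.04180972] [ 0.46189295 -0.3082473   0.13413622] 9.15
154
-0.23 16 [ 0.4723 -0.2295  0.1558] 0.151
-0.21 16 [ 0.4754 -0.2099  0.1555] 0.153
-0.19 14 [ 0.4796 -0.1905  0.1548] 0.15
-0.17 15 [ 0.4823 -0.1707  0.1561] 0.151
-0.15 15 [ 0.4861 -0.148   0.155 ] 0.151
-0.13 14 [ 0.4882 -0.1282  0.1563] 0.15
-0.11 14 [ 0.4914 -0.1097  0.1564] 0.152
-0.09 14 [ 0.4949 -0.091   0.1556] 0.151
-0.07 28 [ 0.4963 -0.0679  0.1542] 0.131
[-0.06492998 -0.0646561 ]
```

View pics/lift.png

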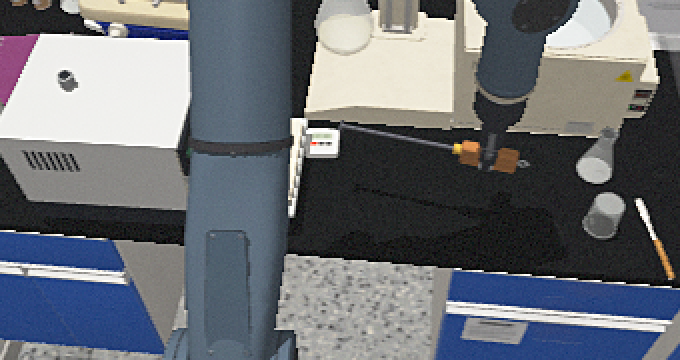

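```bash
echo 'QF=list(quat(YF-np.deg2rad(0.6)))' >> h.py
python3 - <<'E'
from h import *
ctrl.move_to(list(blade(-.24,0,.13)),QF)
ctrl.move_straight(list(blade(-.19,0,.098)),velocity=.15)
print(ctrl.read_t(),np.round(ctrl.read_joints(),2),ctrl.read_eef_pos(),blade(-.19,0,.098))
im=ctrl.get_image("top"); P=cloud(im); cv2.imwrite("pics/front.png",im["frame"][130:280,150:350].repeat(4,0).repeat(4,1))
P=P.reshape(-1,3); s=P[(P[:,2]>.09)&(P[:,2]<.135)&(P[:,1]>-.1)&(P[:,1]<.14)&(P[:,0]>.44)&(P[:,0]<.53)]
for y in np.arange(-.09,.15,.02):
    t=s[abs(s[:,1]-y)<.01]; 
    if len(t): print(round(y,2),len(t),np.round(np.median(t,0),4),np.round(t[:,2].min(),3),t[:,1].max())
for i in range(4): print(np.round(ctrl.read_wrist_force(),2))
E
```

```text
10.3417 [-0.42  0.71  0.97  2.06 -0.81  0.82  1.04] [ 0.4885565  -0.12828519  0.10315553] [ 0.48855512 -0.12746422  0.103     ]
-0.09 41 [ 0.4783 -0.0927  0.1224] 0.101 -0.08123662367517821
-0.07 21 [ 0.4849 -0.0753  0.1263] 0.115 -0.06111060571297189
-0.05 17 [ 0.4868 -0.0512  0.1247] 0.118 -0.0412232828069973
-0.03 12 [ 0.487  -0.0294  0.1246] 0.12 -0.021003982149159217
-0.01 16 [ 0.486  -0.0078  0.1246] 0.118 -0.000874258645960746
0.01 12 [0.486  0.0099 0.1235] 0.117 0.01965802390772256
0.03 12 [0.4843 0.0292 0.1245] 0.123 0.039627097931241834
0.05 17 [0.4854 0.0501 0.124 ] 0.119 0.05951055658119836
0.07 11 [0.4852 0.0695 0.1241] 0.121 0.07787488730343836
0.09 16 [0.486  0.0912 0.1239] 0.121 0.09853792345379511
0.11 30 [0.4832 0.1141 0.1232] 0.102 0.1184025228809363
[ 0.39  0.08 -2.13]
[ 0.39  0.08 -2.13]
[ 0.39  0.08 -2.13]
[ 0.39  0.08 -2.13]
```

View pics/front.png

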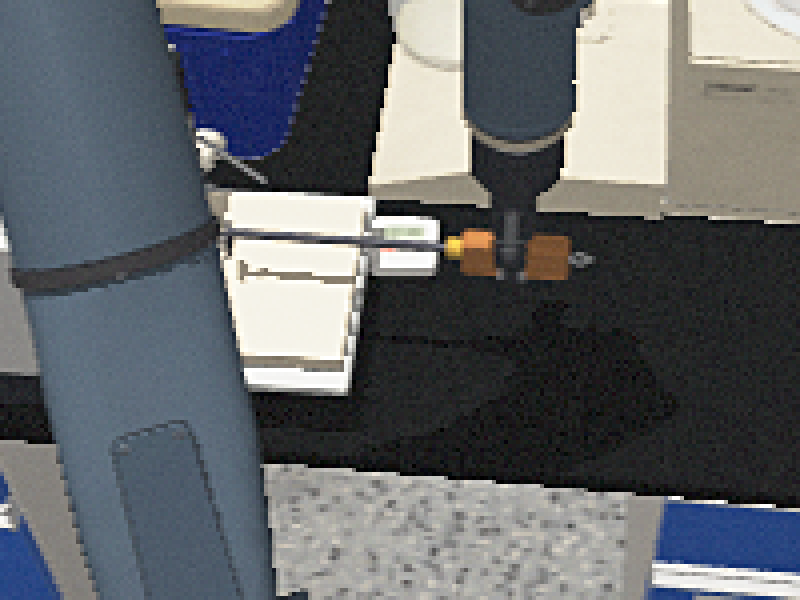

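```bash
cat >> h.py <<'E'
def probe(x,y,up=.098):
    c=ctrl.move_straight(list(blade(x,y,up)),QF,velocity=.08,contact_N=4)
    if c: print("side contact",ctrl.read_eef_pos(),ctrl.read_wrist_force()); return None
    c=ctrl.move_straight(list(blade(x,y,.0775)),QF,velocity=.025,contact_N=1.5)
    z=ctrl.read_eef_pos()[2]-TZ
    print("probe",x,y,c,round(z,4),np.round(ctrl.read_wrist_force(),2),round(ctrl.read_t(),2),flush=True)
    return z
def up(x,y,z=.098): ctrl.move_straight(list(blade(x,y,z)),QF,velocity=.06)
E
python3 - <<'E'
from h import *
c=ctrl.move_straight(list(blade(-.01,0,.098)),QF,velocity=.12,contact_N=5)
print(c,ctrl.read_t(),np.round(ctrl.read_eef_pos(),4),blade(-.01,0,.098),np.round(ctrl.read_wrist_force(),2))
if not c:
    z=probe(-.01,0)
    if z>.087:
        up(-.01,0); z=probe(-.01,.017)
E
```

```text
False 12.0417 [0.4858 0.0518 0.1031] [0.4857278  0.05251357 0.103     ] [ 0.35 -0.12 -1.9 ]
probe -0.01 0 True 0.0892 [ 0.97 -1.19  2.65] 12.76
side contact [0.46563825 0.0521985  0.1023244 ] [-0.54600065 -0.03042342 -1.96571917]
```

```bash
python3 - <<'E'
from h import *
ctrl.sleep(.2)
print(np.round(ctrl.read_eef_pos(),4),blade(-.01,.017,.098),np.round(ctrl.read_wrist_force(),2),np.round(ctrl.read_wrist_torque(),2),ctrl.read_tcp_rot(),QF)
E
```

```text
[0.4662 0.0522 0.1022] [0.4687299  0.05224655 0.103     ] [-0.52  0.   -1.6 ] [-0.09  0.03 -0.05] [-0.00075941  0.70517296  0.7090341  -0.00108015] [np.float64(0.0), np.float64(0.7052531588616177), np.float64(0.7089555570807734), np.float64(0.0)]
```

```bash
sed -i 's/    c=ctrl.move_straight(list(blade(x,y,up)),QF,velocity=.08,contact_N=4)/    c=ctrl.move_straight(list(blade(x,y,up)),QF,velocity=.06,contact_N=8)/' h.py
python3 - <<'E'
from h import *
z=probe(-.01,.017)
if z and z>.086:
    up(-.01,.017); z=probe(-.01,.034)
elif z and z<.079:
    up(-.01,.017); z=probe(-.01,-.017)
E
```

```text
probe -0.01 0.017 True 0.0793 [ 0.42 -2.22  1.39] 14.49
```

```bash
python3 - <<'E'
from h import *
ctrl.move_straight(list(blade(-.01,.017,.0825)),QF,velocity=.02); 
print(np.round(ctrl.read_wrist_force(),2),ctrl.read_eef_pos()[2]-TZ)
for x,y in [(-.05,.014),(-.10,.008),(-.16,.004)]:
    c=ctrl.move_straight(list(blade(x,y,.082)),QF,velocity=.05,contact_N=8)
    print(c,np.round(ctrl.read_eef_pos()-blade(x,y,.082),4),np.round(ctrl.read_wrist_force(),2),ctrl.read_t())
    if c: break
im=ctrl.get_image("top"); cv2.imwrite("pics/pull.png",im["frame"][130:280,150:350].repeat(4,0).repeat(4,1))
E
```

```text
[-0.18 -0.6  -2.11] 0.08251020143568068
False [-0.      0.0001 -0.    ] [-0.26  0.7  -1.65] 15.75
False [-0.      0.0002 -0.    ] [ 0.79  0.65 -1.99] 16.9083
False [ 0.      0.0003 -0.    ] [-0.52 -0.41 -1.43] 18.2583
```

View pics/pull.png

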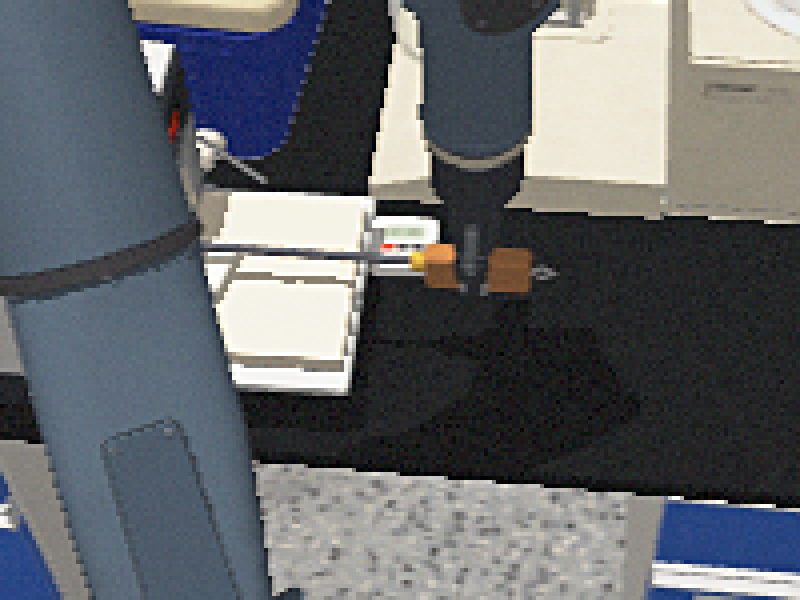

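The blade has come out over the door, and a pale edge shows at about (225,270) that looks like the tray's front corner. I'll keep pulling and then check.

```bash
python3 - <<'E'
from h import *
for x,y in [(-.20,.003),(-.245,.003)]:
    c=ctrl.move_straight(list(blade(x,y,.0815)),QF,velocity=.05,contact_N=8)
    print(c,np.round(ctrl.read_wrist_force(),2),ctrl.read_t())
im=ctrl.get_image("top"); cv2.imwrite("pics/out.png",im["frame"][130:280,150:350].repeat(4,0).repeat(4,1))
P=cloud(im).reshape(-1,3); d=P[:,:2]-O; F=np.c_[d@ex,d@ey,P[:,2]]
s=F[(F[:,2]>.085)&(F[:,2]<.097)&(F[:,0]>-.31)&(F[:,0]<-.1)&(abs(F[:,1])<.08)]
print(len(s),np.percentile(s,[1,50,99],axis=0) if len(s) else 0)
E
```

```text
False [ 0.09  1.04 -0.83] 19.2583
False [ 0.45 -0.24 -1.97] 20.3083
123 [[-0.27737469 -0.02659618  0.08546656]
 [-0.25711714  0.01084197  0.08970094]
 [-0.22245667  0.0349467   0.09511471]]
```

View pics/out.png

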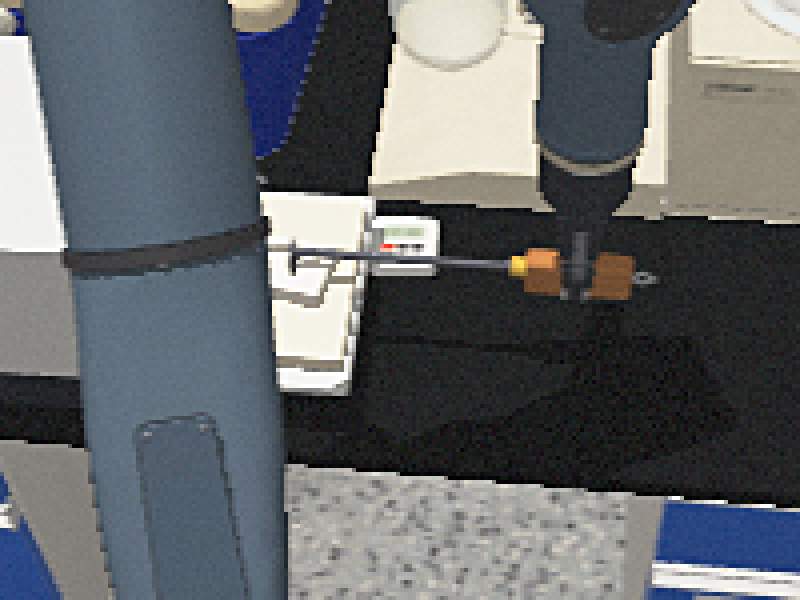

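The tray is out with its front corner at x ≈ −277 mm, so its rear should be near −185 mm and the whole tray on the door. Next, lift clear and lay the rake back.

```bash
python3 - <<'E'
from h import *
ctrl.move_straight(list(blade(-.247+.004,.003,.125)),QF,velocity=.06)
ctrl.move_straight(list(blade(-.32,.003,.135)),QF,velocity=.15)
q=list(quat(GY))
ctrl.move_to([GRIP[0],GRIP[1],TZ+.12],q)
ctrl.move_straight([GRIP[0],GRIP[1],TZ+.015],q,velocity=.12)
c=ctrl.move_straight([GRIP[0],GRIP[1],TZ-.001],q,velocity=.02,contact_N=2)
print(c,ctrl.read_eef_pos(),ctrl.read_wrist_force())
ctrl.command_gripper(.085); ctrl.sleep(.3)
ctrl.move_straight([GRIP[0],GRIP[1],.2],velocity=.12)
ctrl.move_to([.42,-.33,.35],q)
print(ctrl.read_t(),ctrl.read_gripper_width())
im=ctrl.get_image("top"); cv2.imwrite("pics/end.png",im["frame"][130:280,130:397].repeat(3,0).repeat(3,1)[:600,:800])
P=cloud(im).reshape(-1,3); d=P[:,:2]-O; F=np.c_[d@ex,d@ey,P[:,2]]
s=F[(F[:,2]>.086)&(F[:,2]<.096)&(F[:,0]>-.31)&(F[:,0]<-.1)&(abs(F[:,1])<.08)]
print(len(s),np.percentile(s,[1,50,99],axis=0) if len(s) else 0)
r=P[(P[:,2]>.012)&(P[:,0]>.43)&(P[:,0]<.53)&(P[:,1]>-.4)&(P[:,1]<-.04)&(P[:,2]<.1)]
print(r[:,2].max(),r[:,1].min(),r[:,1].max())
E
```

```text
True [ 0.46209286 -0.30869047  0.00528072] [-0.38757467  0.56781851  6.38057806]
27.3583 0.08491010340025791
54 [[-0.2798745  -0.01900576  0.08615931]
 [-0.26887692 -0.00159686  0.08994971]
 [-0.2566111   0.03524858  0.09476322]]
0.04728970228045459 -0.3722493739611519 -0.06556933938914451
```

View pics/end.png

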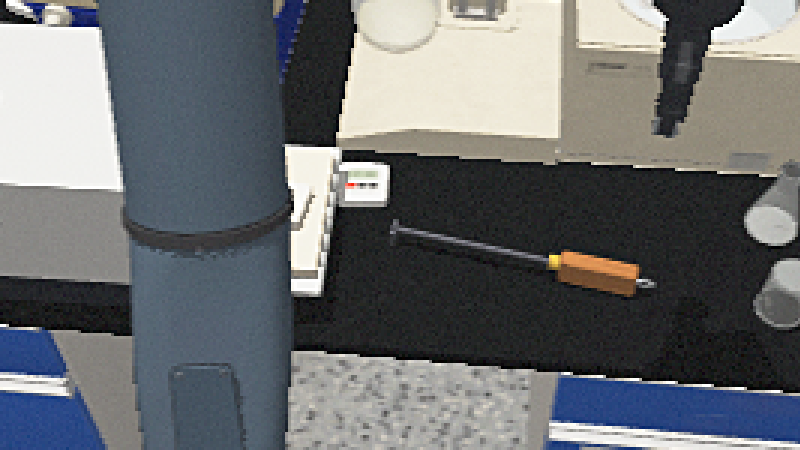

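The rake lies flat in its old place, running from about (395,232) to (640,280). The tray's front is still on the door at (300,205), and the timer, flask and beaker look untouched.

```bash
python3 -c "
from workcell import ctrl
ctrl.sleep(.3); print(ctrl.sign_off())"
```

```text
the job is handed in; nothing more can be done
None
```

I found the tray by touch on the second probe and drew it out until it stood wholly on the let-down door, then laid the rake back where it had been. I handed the job in at about 28 s, but the interface returned no verdict.

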